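Unlatch and open the pastry-cutter case

TASK

Open the metal cutter case so the baker can get at the cutters: swing the latch lever on its front out and down until it sticks out about level, clear of the lid, then raise the lid and swing it over past upright until you feel it come gently against its stop; do not force it there. Leave the lid and the lever like that, and leave the other things on the table where they are.

Things in the scene. Friction and masses are not known exactly. Their poses are not given: they have to be found in the camera images.
- case: bare aluminium box with a lid, 160 deep (x) by 220 wide (y) by 80 high (88 with the closed lid), walls 4, fixed to the table. Origin: under its centre, on the table. Its x axis points from the latch side (front, facing the robot) to the hinge side (back), z up. Three cutters (35 high) stand inside and are not needed (sizes in mm)
- latch (a joint): angle of the latch lever about a level axis along the case's y: 0 = upright and closed, grows as its tip swings out to the front (case -x) and down, 1.57 = level, stop at 2.0. Stiff with friction (0.2 N m): it stays where it is left. Up to about 0.4 its catch holds the lid shut
- latch_pivot (a point): the lever's hinge axis, in front of the middle of the case's front wall: case frame (-87, 0, 55) (sizes in mm)
- latch_tip (a point): middle of the lever's free end, 72 mm from the pivot. The lever is a steel plate 30 wide, 4 thick; closed, it stands 39 above the lid's top, just in front of its edge. A catch on its back, 22 wide, reaches 15 from the plate's middle over the lid; its top is 38 from the pivot. Above it is a bare 34 high tab; the lid handle is 62 behind it, nothing in between
- lid (a joint): angle of the lid about its hinge: 0 = closed, grows as it opens upward and back, 1.57 = upright, end stop at 1.8; swinging it takes 2 to 7 N; more than 35 N on the lid's plate counts as forcing it. Friction hinge (0.36 N m, the lid weighs about 0.25 kg): it stays where it is left at any angle
- lid_hinge (a point): middle of the lid's hinge axis, along the case's y, at the top of the back wall: case frame (80, 0, 80) (sizes in mm)
- lid_handle (a point): middle of the handle on the lid: a round bar 12 thick, 90 long, along the case's y on two end posts, its middle line 34 above the lid's top; in the closed case frame (-25, 0, 122), so 105 in front of the hinge and 42 above it; turns with the lid (sizes in mm)
- lid_edge (a point): middle of the lid's free front edge, 160 from the hinge; the lid is a plate 8 thick with its underside level with the hinge axis and a plain, empty underside (sizes in mm)
- rolling_pin: a bystander, leave it where it is: loose wooden rolling pin lying along its x axis, barrel 200 long and 50 thick, 310 with its handles; origin under its middle (mm)
- bowl: a bystander, leave it where it is: loose white ceramic bowl, 160 across the rim, 70 high; origin under its centre (mm)
- round_cutter: a bystander, leave it where it is: loose thin steel ring-shaped pastry cutter, 70 across, 40 high, standing flat; origin under its centre (mm)
- star_cutter: a bystander, leave it where it is: loose thin steel five-pointed star cutter, 76 across, 35 high; origin under its centre (mm)
- sugar_jar: a bystander, leave it where it is: loose glass jar with steel cap, 60 across, 90 high; origin under its centre (mm)
- pastry_brush: a bystander, leave it where it is: loose wooden pastry brush lying along its x axis; origin under it (mm)
- spice_tin: a bystander, leave it where it is: loose steel tin, 56 across, 75 high, behind the case; origin under its centre (mm)

How it is judged:
By the outcome, as a careful person would: the job done as asked, in the order asked, and still so for the second after the job is handed in, with the robot touching nothing.
It also fails if it takes over 64 s, if anything falls off the work surface, if the arm or the gripper's body presses on something with over 40 N, if the wrist force passes 120 N, or if a joint passes its speed limit or range.

ROBOT

A 6-joint arm with a two-finger parallel gripper is mounted at the origin on the work surface. World frame = base frame: x ahead of the robot, y to its left, z up, the work surface at z = 0. Lengths are in m, angles in rad, forces in N, time in s.
With the tool pointing down it reaches from about 0.3 to 1 m from the base axis. Payload 5.1 kg.
Tool frame: the origin (TCP) lies between the finger pads; the fingertips stand 11 mm ahead of it and the grasp point (between the pads) lies 8 mm behind it; z points along the fingers, y is the line along which they close (so a half turn about z gives the same grasp; the last joint's range is limited). The gripper opens to 95 mm and grips with 3 to 60 N. Pads are 20 mm wide; open, the fingers measure 119 mm over their backs; the gripper's body (75 mm by 180 mm) begins 59 mm behind the grasp point.
Start: joints at [1.036, 0.124, 1.65, -0, 1.367, -0.083], TCP at [0.284, 0.585, 0.226] pointing down, gripper open.
Joint ranges: [-2.61, 2.61], [-1.02, 2.33], [0.03, 2.71], [-1.35, 4.49], [0.32, 2.68], [-2.91, 2.91]. Speed limits (rad/s): [2.57, 2.57, 3.14, 3.14, 3.14, 3.14].

INTERFACE

Orientations are given as a unit quaternion [w, x, y, z].
In Python, from rig import ctrl, imaging gives the robot as it stands (ctrl), with the cameras (imaging).
- The arm moves only by the shell command python3 nudge.py [FORCE], which reads ROWS from standard input. ROWS is a JSON list of rows, 1 to 12 of them, each an object with the fields tx, ty, tz (the shift in shares of 0.8 m (1.0 is 0.8 m)), twist (a turn about the tool's z in shares of 360 degrees (1.0 is 360 degrees)), jaw (the finger opening in m); a field left out counts as zero (the opening has to be given); each row is the pose to reach, as a shift and turn from the pose commanded when the command began, along the tool's axes at that moment; what a row does not reach only later rows make up. A row lasts 1/8 s, in which the tool goes at most 0.0625 m and 0.188 rad, less where a joint would pass 70% of its speed; a pose out of reach is approached as far as the arm can. The fingers move at their own pace and stop on an object; FORCE is the grip in N (left out, the last holds). Time passes only in rows, so rows that do not move let the fingers close. It prints the time, the measured TCP pose, the force, the opening and the grip force at its end. Shift and turn numbers lie between -1 and 1, and a call with a number outside is refused. Input that does not fit is refused with a message, and nothing moves.
- ctrl.get_obs(): the state, without advancing time (a new reading comes with each control period).
- imaging.snapshot(name): name is "scene" or "side" or "wrist"; returns the picture (420x560x3 uint8, red, green, blue); there is no depth.
- imaging.camera_params(name): a dict with "fovy" (degrees; the focal length in pixels is half the picture's height over the tangent of half this angle, whatever the lens; pixels are square), "cx", "cy" (the principal point, pixels), "k1" (the pictures are not rectified: a ray, as slopes to the right and down, at radius r is drawn at 1 + k1 r^2 times it, then the intrinsics apply), "rvec" (rotation vector, rad) and "tvec" (3), from world to camera coordinates, as OpenCV has them; the wrist camera has in their place "tool_from_camera" (4x4, takes a point from camera to tool coordinates, whose origin is the TCP and whose axes are the flange's). Camera axes: x right, y down, z forward; pixel columns grow to the right and rows downward; lengths in m; the calibration is good to about 2 mm. A picture is of the moment at which its call begins: read the wrist's pose just before it. camera_params takes no time and is no camera call.
- ctrl.job_done(): hands the job in; it is judged then, once.
The state is a dict: "t": time; "q": joint angles; "dq": joint speeds; "joint_efforts": joint torques, N m; "position": TCP position; "eef_rot": TCP orientation; "force": force on the tool from outside, world axes, zero at the start; "wrist_torque": the same for the moment, N m; "width": finger opening in m; "grip_force": force on a finger pad.
Only numpy, scipy, OpenCV 4.12 (cv2) and the standard library are available. Lean on these libraries where they do the work, as an engineer would, in place of code of your own. Each camera call takes 0.05 s, during which the arm holds its last target. There are 200 camera calls.

## Working session

There is one attempt and no reset: what is moved stays moved. The work goes in short steps, Python scripts to look and compute and a shell command to move; the robot and the scene stay as the last step left them, time stands still between calls to the robot, and variables do not carry over. Pictures are saved under pics/ and viewed, at most 10 in all, crops included, and the job is handed in when it is done.

```bash
ls; mkdir -p pics; python3 - <<'E'
from rig import ctrl, imaging
import cv2
for n in("scene","side"):
    cv2.imwrite(f"pics/{n}0.png",imaging.snapshot(n)[:,:,::-1]); print(n,imaging.camera_params(n))
print(imaging.camera_params("wrist"))
o=ctrl.get_obs();print(o)
E
```

```text
nudge.py
pics
rig.py
scene {'fovy': 43.182847971847714, 'cx': 285.24115817367453, 'cy': 215.04975719051532, 'k1': -0.18605881596150517, 'rvec': array([ 2.35857694,  0.75269834, -0.25253618]), 'tvec': array([-0.54160745, -0.18431962,  1.69194904])}
side {'fovy': 45.068964236741905, 'cx': 278.8161526155228, 'cy': 206.89024515588702, 'k1': -0.06563017314472912, 'rvec': array([ 2.05769832, -0.46119275,  0.28867338]), 'tvec': array([-0.53327592,  0.24400382,  1.072013  ])}
{'fovy': 60.74865707366164, 'cx': 271.8443423494044, 'cy': 207.2299028407435, 'k1': 0.008054116238942984, 'tool_from_camera': array([[ 4.26011972e-04, -9.66055961e-01, -2.58332536e-01,
         7.26590936e-02],
       [ 9.99999879e-01,  3.47511503e-04,  3.49535384e-04,
         3.49068014e-04],
       [-2.47897213e-04, -2.58332654e-01,  9.66055991e-01,
        -1.59486033e-01],
       [ 0.00000000e+00,  0.00000000e+00,  0.00000000e+00,
         1.00000000e+00]])}
{'t': 0.1, 'q': array([ 1.03640988e+00,  1.24424698e-01,  1.65153358e+00, -5.40755061e-06,
        1.36748363e+00, -8.25787643e-02]), 'dq': array([-0.00157056, -0.00108879, -0.00306832,  0.00046426, -0.00344129,
       -0.00122392]), 'joint_efforts': array([ 2.76026603e-04, -4.18881083e+01, -3.61096072e+01,  7.77708669e-02,
        4.61794110e-02, -5.48191883e-05]), 'position': array([0.28351622, 0.58429138, 0.22452205]), 'eef_rot': array([-2.78207129e-04,  2.23986699e-01,  9.74591763e-01, -8.81786520e-04]), 'force': array([-0.02924828, -0.40295533, -0.79138739]), 'wrist_torque': array([-0.03507091, -0.02778291, -0.03127564]), 'grip_force': 0.0, 'width': 0.09527426579068334}
```

View pics/scene0.png

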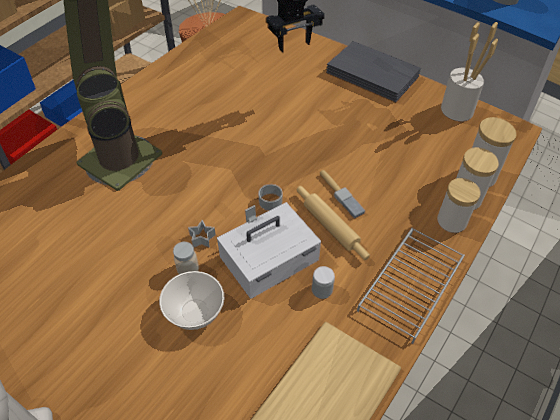

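View pics/side0.png

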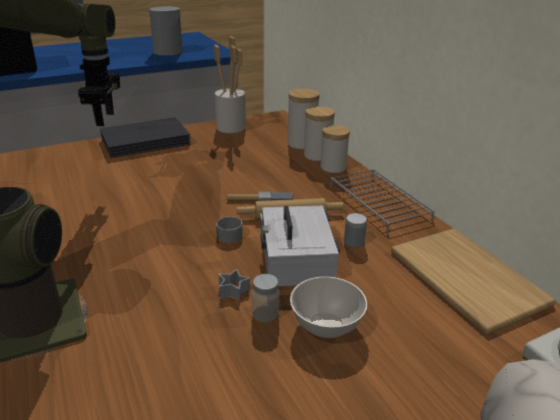

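The scene view shows the case at about (268,245), with the lever at (251,214) and the handle at (263,229). In the side view the case is at about (297,240). I'll enlarge both next.

```bash
python3 - <<'E'
import cv2
a=cv2.imread("pics/scene0.png")[175:305,180:350];b=cv2.imread("pics/side0.png")[190:310,205:375]
cv2.imwrite("pics/c1.png",cv2.resize(a,(765,585),interpolation=3))
cv2.imwrite("pics/c2.png",cv2.resize(b,(765,540),interpolation=3))
E
```

```text
(no output)
```

View pics/c1.png

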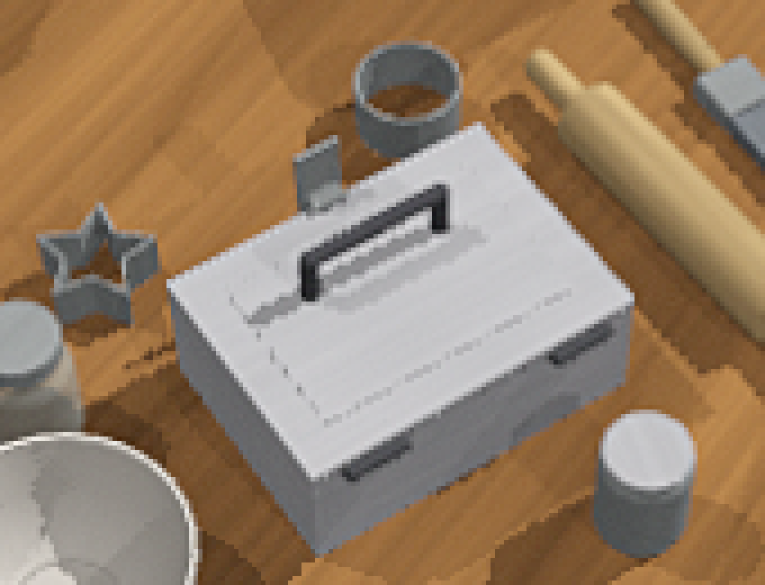

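View pics/c2.png

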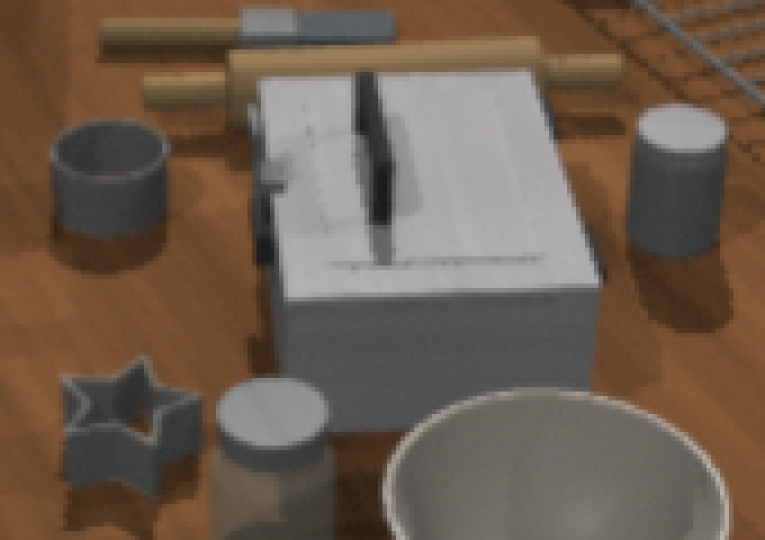

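The crops show the lid's four corners. In c1: front −y (168,287), front +y (481,124), back −y (316,478), back +y (632,297). In c2: (284,299), (259,80), (602,287), (533,70). The round cutter stands in front of the case, beside the lever. Fitting the pose.

```bash
cat >h.py <<'E'
import numpy as np,cv2
from rig import ctrl, imaging
from scipy.spatial.transform import Rotation as R
from scipy.optimize import least_squares
def KD(p):
    f=210/np.tan(np.radians(p["fovy"]/2)); return np.array([[f,0,p["cx"]],[0,f,p["cy"]],[0,0,1]]),np.array([p["k1"],0,0,0,0.])
def proj(n,P):
    p=imaging.camera_params(n);K,D=KD(p)
    return cv2.projectPoints(np.atleast_2d(P).astype(float),p["rvec"],p["tvec"],K,D)[0][:,0]
def onz(n,uv,z):
    p=imaging.camera_params(n);K,D=KD(p)
    s=cv2.undistortPoints(np.array([[uv]],float),K,D)[0,0]; Rm=cv2.Rodrigues(p["rvec"])[0]
    d=Rm.T@[*s,1]; c=-Rm.T@p["tvec"]; return c+d*(z-c[2])/d[2]
def world(v,P):
    c,s=np.cos(v[2]),np.sin(v[2]); P=np.atleast_2d(P)
    return np.c_[v[0]+c*P[:,0]-s*P[:,1],v[1]+s*P[:,0]+c*P[:,1],P[:,2]]
def tool(): 
    o=ctrl.get_obs();q=o["eef_rot"];return o["position"],R.from_quat([*q[1:],q[0]]).as_matrix(),o
E
python3 - <<'E'
from h import *
c=np.array([[-.08,-.11,.088],[-.08,.11,.088],[.08,-.11,.088],[.08,.11,.088],[.08,-.11,0]])
f=lambda a,o:(np.array(a)+.5)/4.5-.5+o
A=f([[168,287],[481,124],[316,478],[632,297],[320,553]],[180,175]);B=f([[284,299],[259,80],[602,287],[533,70]],[205,190])
fun=lambda v:np.r_[(proj("scene",world(v,c))-A).ravel(),(proj("side",world(v,c[:4]))-B).ravel()]
x0=onz("scene",(268,245),.088)
r=least_squares(fun,[*x0[:2],0]);print(r.x,r.fun.round(1))
np.save("case.npy",r.x)
for nm,p in dict(pivot=[-.087,0,.055],tip=[-.087,0,.127],handle=[-.025,0,.122],hinge=[.08,0,.08]).items():print(nm,world(r.x,p)[0].round(4))
iv=lambda w:(np.array([[np.cos(r.x[2]),np.sin(r.x[2])],[-np.sin(r.x[2]),np.cos(r.x[2])]])@(w[:2]-r.x[:2])).round(3)
for nm,uv,z in [("round",(408,80),.04),("tin",(646,445),.075),("star",(100,245),.035),("jar",(20,345),.09),("pin left tip",(540,65),.025),("bowl",(80,540),.07)]:
    print(nm,"in case frame",iv(onz("scene",f(uv,[180,175]),z)))
E
cat >>h.py <<'E'
def rel(pts,yaw=None):
    """case-frame mm points (x,y,tip z) -> shifts in present tool axes"""
    v=np.load("case.npy");p,M,o=tool();yt=np.arctan2(M[1,1],M[0,1])
    for q in pts:
        w=world(v,np.array(q)/1e3)[0]+[0,0,.011]
        print(q,(M.T@(w-p)).round(4))
    if yaw is not None: print("turn to tool y = case angle",yaw,":",round(-((v[2]+yaw-yt+np.pi)%(2*np.pi)-np.pi),3))
E
python3 -c "
from h import *
rel([(-62,0,160),(-62,0,101)],np.pi/2)"
```

```text
(-62, 0, 160) [-0.5164 -0.407   0.0542]
(-62, 0, 101) [-0.5164 -0.4069  0.1132]
turn to tool y = case angle 1.5707963267948966 : -0.093
```

The rows are not in the units I measure in: shifts go in shares of 0.8 m and turns go in shares of 360 degrees. I convert before sending: -0.516 m / 0.8 = -0.645, -0.5 m / 0.8 = -0.625, -0.093 rad / 6.2832 = -0.0148.

```bash
echo '[{"tx": -0.0625,"ty": -0.05,"tz": 0.025,"twist": -0.0148,"jaw": 0},{"tx": -0.125,"ty": -0.1,"tz": 0.05,"twist": -0.0148,"jaw": 0},{"tx": -0.1875,"ty": -0.15,"tz": 0.0625,"twist": -0.0148,"jaw": 0},{"tx": -0.25,"ty": -0.1963,"tz": 0.0675,"twist": -0.0148,"jaw": 0},{"tx": -0.3125,"ty": -0.2463,"tz": 0.0675,"twist": -0.0148,"jaw": 0},{"tx": -0.375,"ty": -0.295,"tz": 0.0675,"twist": -0.0148,"jaw": 0},{"tx": -0.4375,"ty": -0.345,"tz": 0.0675,"twist": -0.0148,"jaw": 0},{"tx": -0.5,"ty": -0.3938,"tz": 0.0675,"twist": -0.0148,"jaw": 0},{"tx": -0.5625,"ty": -0.4425,"tz": 0.0675,"twist": -0.0148,"jaw": 0},{"tx": -0.625,"ty": -0.4925,"tz": 0.0675,"twist": -0.0148,"jaw": 0},{"tx": -0.645,"ty": -0.5088,"tz": 0.0675,"twist": -0.0148,"jaw": 0},{"tx": -0.645,"ty": -0.5088,"tz": 0.0675,"twist": -0.0148,"jaw": 0}]' | python3 nudge.py; python3 - <<'E'
from h import *
rel([(-62,0,101)],np.pi/2); p,M,o=tool()
im=imaging.snapshot("scene")[:,:,::-1][150:280,190:360]; im2=imaging.snapshot("side")[:,:,::-1][150:280,205:375]
cv2.imwrite("pics/d1.png",np.hstack([cv2.resize(i,(400,306),interpolation=3) for i in(im,im2)]))
print(o["position"],o["width"],o["t"])
E
```

```text
t: 1.6
position: [0.5707, -0.009, 0.1711]
eef_rot: [-0.0, 0.18, 0.984, -0.0]
force: [0.1, 0.1, 0.5]
width: 0.0004
grip_force: 0.0
(-62, 0, 101) [0.0009 0.0014 0.0591]
turn to tool y = case angle 1.5707963267948966 : -0.004
[ 0.57074989 -0.00902386  0.17108978] 0.00041282830265156485 1.6
```

View pics/d1.png

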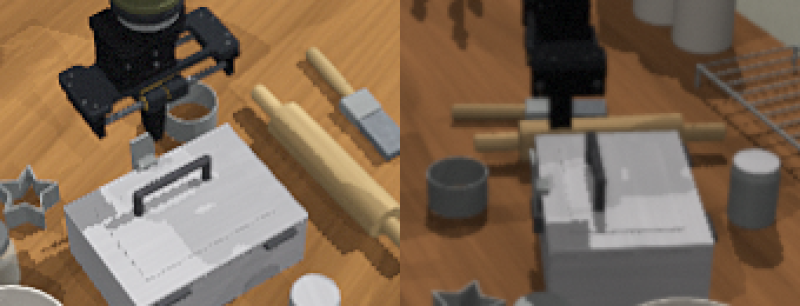

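The tool is above the gap behind the lever: fingers at (155,130), lever at (143,150) in the left half. I'll descend, then swing the lever along its arc.

Scaled: 0.06 m / 0.8 = 0.075, 0.001 m / 0.8 = 0.0013.

```bash
echo '[{"tx": 0.0013,"ty": 0.0013,"tz": 0.0375,"jaw": 0},{"tx": 0.0013,"ty": 0.0013,"tz": 0.075,"jaw": 0},{"tx": 0.0013,"ty": 0.0013,"tz": 0.075,"jaw": 0}]' | python3 nudge.py && echo '[{"tx": 0.015,"jaw": 0},{"tx": 0.0275,"tz": -0.0013,"jaw": 0},{"tx": 0.04,"tz": -0.0025,"jaw": 0},{"tx": 0.0538,"tz": 0.0013,"jaw": 0},{"tx": 0.0663,"tz": 0.0075,"jaw": 0},{"tx": 0.0775,"tz": 0.0163,"jaw": 0},{"tx": 0.0875,"tz": 0.0275,"jaw": 0},{"tx": 0.0938,"tz": 0.04,"jaw": 0},{"tx": 0.0988,"tz": 0.055,"jaw": 0},{"tx": 0.0988,"tz": 0.055,"jaw": 0}]' | python3 nudge.py
```

```text
t: 2.08
position: [0.5669, -0.0038, 0.1087]
eef_rot: [-0.003, 0.178, 0.984, -0.0]
force: [-0.2, 0.5, -0.6]
width: -0.0002
grip_force: 0.0
t: 3.32
position: [0.4937, 0.0227, 0.0657]
eef_rot: [-0.003, 0.178, 0.984, -0.0]
force: [0.8, 0.4, 0.7]
width: 0.0004
grip_force: 0.0
```

```bash
python3 - <<'E'
from h import *
for i in range(3):
    p,M,o=tool(); print(p.round(4),o["force"].round(1))
    if i==0:im=imaging.snapshot("scene")[:,:,::-1][150:280,190:360]
    if i==1:im2=imaging.snapshot("side")[:,:,::-1][170:270,205:336]
cv2.imwrite("pics/d2.png",np.hstack([cv2.resize(i,(400,306),interpolation=3) for i in(im,im2)]))
v=np.load("case.npy");c=(M.T@(p-world(v,[-.087,0,.055])[0]));print(c)
E
```

```text
[0.4937 0.0227 0.0657] [0.8 0.4 0.7]
[0.4939 0.0227 0.066 ] [-0.   0.2 -0.1]
[0.4943 0.0226 0.0663] [0.8 0.3 0.6]
[ 0.05681061  0.00132255 -0.01111834]
```

View pics/d2.png

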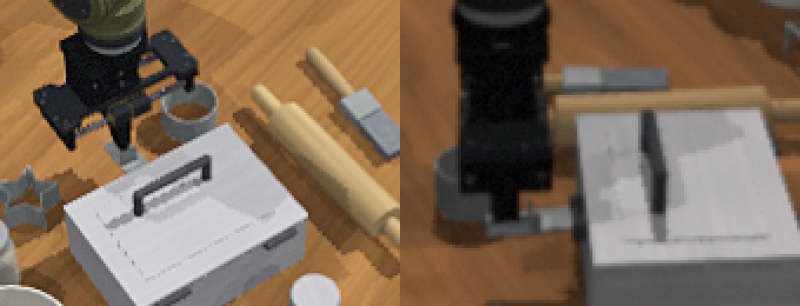

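The lever now lies about level: it is at (120,152) on the left and spans (490–580, 222) on the right. Next I'll retreat upward and go to the handle.

```bash
python3 -c "
from h import *
rel([(-25,0,165),(-25,0,111)],0);rel([],np.pi);print(tool()[2]['q'])"
```

```text
(-25, 0, 165) [-0.1183 -0.0014 -0.1101]
(-25, 0, 111) [-0.1185 -0.0014 -0.0561]
turn to tool y = case angle 0 : 1.571
turn to tool y = case angle 3.141592653589793 : -1.571
[-6.30412652e-02 -6.00820827e-02  2.12342431e+00  2.72281154e-04
  1.08233717e+00 -1.27513242e+00]
```

Scaled: -0.118 m / 0.8 = -0.1475, -0.11 m / 0.8 = -0.1375, 1.571 rad / 6.2832 = 0.25.

```bash
echo '[{"tz": -0.075,"jaw": 0},{"tz": -0.1375,"jaw": 0},{"tx": -0.0375,"tz": -0.1375,"twist": 0.0294,"jaw": 0.04},{"tx": -0.075,"tz": -0.1375,"twist": 0.0589,"jaw": 0.04},{"tx": -0.1125,"tz": -0.1375,"twist": 0.0883,"jaw": 0.04},{"tx": -0.1475,"ty": -0.0013,"tz": -0.1375,"twist": 0.1178,"jaw": 0.04},{"tx": -0.1475,"ty": -0.0013,"tz": -0.1375,"twist": 0.1472,"jaw": 0.04},{"tx": -0.1475,"ty": -0.0013,"tz": -0.1375,"twist": 0.1767,"jaw": 0.04},{"tx": -0.1475,"ty": -0.0013,"tz": -0.1375,"twist": 0.2061,"jaw": 0.04},{"tx": -0.1475,"ty": -0.0013,"tz": -0.1375,"twist": 0.2355,"jaw": 0.04},{"tx": -0.1475,"ty": -0.0013,"tz": -0.1375,"twist": 0.25,"jaw": 0.04},{"tx": -0.1475,"ty": -0.0013,"tz": -0.1375,"twist": 0.25,"jaw": 0.04}]' | python3 nudge.py; python3 -c "
from h import *
rel([(-25,0,111)],0)
a=imaging.snapshot('scene')[:,:,::-1][150:280,190:360];b=imaging.snapshot('side')[:,:,::-1][150:280,205:375]
cv2.imwrite('pics/d3.png',np.hstack([cv2.resize(i,(400,306),interpolation=3) for i in(a,b)]))"
```

```text
t: 4.92
position: [0.6053, -0.0199, 0.177]
eef_rot: [-0.001, 0.822, 0.57, -0.001]
force: [0.3, -0.2, 0.5]
width: 0.0402
grip_force: 0.0
(-25, 0, 111) [-0.0005 -0.      0.055 ]
turn to tool y = case angle 0 : 0.001
```

View pics/d3.png

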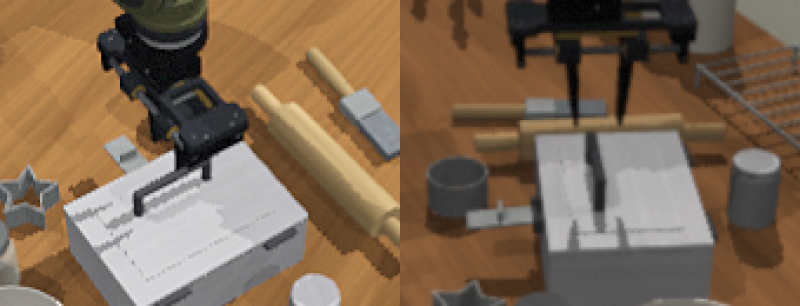

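The lever is level ((470–540, 215) on the right) and the fingers straddle the bar. I'll go down and grip, with the bar at TCP height.

Scaled: 0.055 m / 0.8 = 0.0688, 0.03 m / 0.8 = 0.0375.

```bash
echo '[{"tz": 0.0375,"jaw": 0.04},{"tz": 0.0688,"jaw": 0.04},{"tz": 0.0688,"jaw": 0.04},{"tz": 0.0688,"jaw": 0},{"tz": 0.0688,"jaw": 0},{"tz": 0.0688,"jaw": 0}]' | python3 nudge.py 25
```

```text
t: 5.78
position: [0.6066, -0.0201, 0.1239]
eef_rot: [0.001, 0.822, 0.57, 0.001]
force: [-0.3, 0.8, 0.8]
width: 0.0155
grip_force: 1.1
```

```bash
echo '[{"jaw": 0},{"jaw": 0},{"jaw": 0}]' | python3 nudge.py 25
```

```text
t: 6.15
position: [0.605, -0.0195, 0.1237]
eef_rot: [-0.001, 0.822, 0.57, -0.001]
force: [-6.2, 1.0, 5.6]
width: 0.0113
grip_force: 25.0
```

Scaled: -0.052 m / 0.8 = -0.065, 0.042 m / 0.8 = 0.0525.

```bash
echo '[{"ty": 0.0031,"tz": -0.0088,"jaw": 0},{"ty": 0.0094,"tz": -0.019,"jaw": 0},{"ty": 0.015,"tz": -0.0275,"jaw": 0},{"ty": 0.0213,"tz": -0.0363,"jaw": 0},{"ty": 0.0356,"tz": -0.0519,"jaw": 0},{"ty": 0.0525,"tz": -0.065,"jaw": 0}]' | python3 nudge.py; echo '[{"jaw": 0}]' | python3 nudge.py
```

```text
t: 6.9
position: [0.641, -0.033, 0.176]
eef_rot: [-0.005, 0.822, 0.57, -0.005]
force: [-17.5, 5.5, 13.0]
width: 0.0111
grip_force: 25.0
t: 7.02
position: [0.6444, -0.0343, 0.1787]
eef_rot: [-0.002, 0.822, 0.57, -0.001]
force: [-13.1, 3.1, 13.3]
width: 0.0113
grip_force: 25.0
```

The 18 N is radial, pushing outward, so my arc is about 3 mm tight. I'll widen it and continue.

Scaled: 0.0295 m / 0.8 = 0.0369, -0.003 m / 0.8 = -0.0038.

```bash
echo '[{"ty": -0.0025,"tz": -0.0038,"jaw": 0},{"ty": 0.0075,"tz": -0.0094,"jaw": 0},{"ty": 0.0165,"tz": -0.0145,"jaw": 0},{"ty": 0.0263,"tz": -0.0188,"jaw": 0},{"ty": 0.0369,"tz": -0.0225,"jaw": 0}]' | python3 nudge.py; echo '[{"jaw": 0}]' | python3 nudge.py
```

```text
t: 7.65
position: [0.672, -0.0447, 0.1945]
eef_rot: [-0.002, 0.822, 0.57, -0.001]
force: [-8.6, 2.3, 5.4]
width: 0.011
grip_force: 25.0
t: 7.78
position: [0.6732, -0.0452, 0.195]
eef_rot: [-0.0, 0.822, 0.569, -0.0]
force: [-5.0, 2.1, 6.2]
width: 0.0116
grip_force: 25.0
```

Scaled: 0.052 m / 0.8 = 0.065, 0.043 m / 0.8 = 0.0538.

```bash
echo '[{"ty": 0.0106,"tz": -0.0038,"jaw": 0},{"ty": 0.0213,"tz": -0.0056,"jaw": 0},{"ty": 0.0325,"tz": -0.0066,"jaw": 0},{"ty": 0.0431,"tz": -0.0069,"jaw": 0},{"ty": 0.0538,"tz": -0.0063,"jaw": 0},{"ty": 0.065,"tz": -0.005,"jaw": 0},{"ty": 0.065,"tz": -0.005,"jaw": 0}]' | python3 nudge.py
```

```text
t: 8.65
position: [0.7227, -0.064, 0.1983]
eef_rot: [0.001, 0.822, 0.569, 0.001]
force: [-1.1, 0.7, 3.2]
width: 0.0113
grip_force: 25.0
```

Scaled: -0.1 m / 0.8 = -0.125, -0.09 m / 0.8 = -0.1125.

```bash
echo '[{"jaw": 0.024},{"jaw": 0.024},{"jaw": 0.024},{"tz": -0.0375,"jaw": 0.024},{"tz": -0.1125,"jaw": 0.024},{"ty": -0.075,"tz": -0.1125,"jaw": 0},{"ty": -0.125,"tz": -0.1125,"jaw": 0},{"ty": -0.125,"tz": -0.1125,"jaw": 0}]' | python3 nudge.py; python3 -c "
from h import *
rel([(5,0,185),(92,0,185)],0)
a=imaging.snapshot('scene')[:,:,::-1][120:280,190:399];b=imaging.snapshot('side')[:,:,::-1][120:280,205:414]
cv2.imwrite('pics/d4.png',np.hstack([cv2.resize(i,(400,306),interpolation=3) for i in(a,b)]))"
```

```text
t: 9.65
position: [0.6262, -0.0274, 0.2869]
eef_rot: [0.0, 0.822, 0.57, 0.0]
force: [-0.1, -0.0, -0.2]
width: 0.0024
grip_force: 0.0
(5, 0, 185) [-0.0008  0.0077  0.0909]
(92, 0, 185) [-0.0009  0.0947  0.0909]
turn to tool y = case angle 0 : 0.001
```

View pics/d4.png

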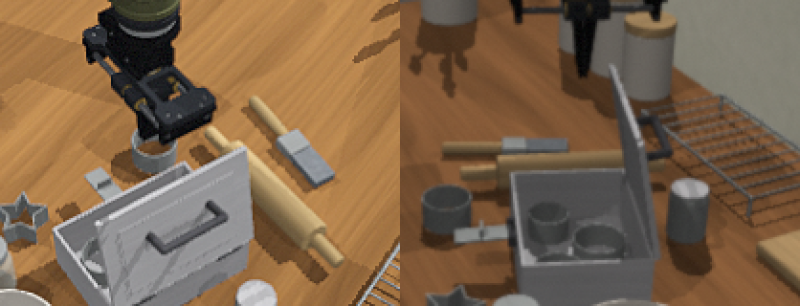

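The lid stands at about 1.35 with the lever level, and the fingers are clear in front of it. I'll lower behind the free edge and push from the underside.

Scaled: 0.091 m / 0.8 = 0.1138, 0.074 m / 0.8 = 0.0925.

```bash
echo '[{"tz": 0.0563,"jaw": 0},{"tz": 0.1138,"jaw": 0},{"tz": 0.1138,"jaw": 0},{"ty": 0.015,"tz": 0.1138,"jaw": 0},{"ty": 0.0275,"tz": 0.1138,"jaw": 0},{"ty": 0.0375,"tz": 0.1138,"jaw": 0},{"ty": 0.0475,"tz": 0.1138,"jaw": 0},{"ty": 0.0575,"tz": 0.1138,"jaw": 0},{"ty": 0.0675,"tz": 0.1138,"jaw": 0},{"ty": 0.0763,"tz": 0.1138,"jaw": 0},{"ty": 0.085,"tz": 0.1138,"jaw": 0},{"ty": 0.0925,"tz": 0.1138,"jaw": 0}]' | python3 nudge.py; python3 -c "
from h import *
rel([(92,0,185)],0)"
```

```text
t: 11.25
position: [0.6976, -0.0544, 0.1955]
eef_rot: [-0.0, 0.822, 0.57, 0.0]
force: [-1.9, 1.2, 2.0]
width: 0.0007
grip_force: 1.1
(92, 0, 185) [-0.0006  0.0183 -0.0005]
turn to tool y = case angle 0 : -0.0
```

Scaled: 0.011 m / 0.8 = 0.0138, 0.008 m / 0.8 = 0.01.

```bash
echo '[{"ty": 0.005,"jaw": 0},{"ty": 0.01,"jaw": 0},{"ty": 0.0138,"jaw": 0}]' | python3 nudge.py ; echo '[{"ty": 0.0025,"jaw": 0},{"ty": 0.005,"jaw": 0}]' | python3 nudge.py|grep -E 'pos|force'; python3 -c "
from h import *
rel([(92,0,185)],0)"
```

```text
t: 11.62
position: [0.7073, -0.0581, 0.1949]
eef_rot: [-0.001, 0.822, 0.57, -0.0]
force: [-1.9, 1.1, -1.8]
width: 0.0002
grip_force: 1.0
position: [0.7107, -0.0595, 0.1948]
force: [-2.9, 1.2, -2.4]
grip_force: 1.4
(92, 0, 185) [-0.0005  0.0043 -0.0012]
turn to tool y = case angle 0 : -0.0
```

Scaled: 0.003 m / 0.8 = 0.0038, 0.002 m / 0.8 = 0.0025.

```bash
for i in 1 2; do :; done; echo '[{"ty": 0.0025,"jaw": 0},{"ty": 0.0038,"jaw": 0}]' | python3 nudge.py|grep -E 'pos|force'; echo '[{"ty": 0.0025,"jaw": 0},{"ty": 0.0025,"jaw": 0}]' | python3 nudge.py|grep -E 'pos|force'; echo '[{"ty": 0.0013,"jaw": 0},{"ty": 0.0025,"jaw": 0}]' | python3 nudge.py|grep -E 'pos|force'
```

```text
position: [0.714, -0.0607, 0.1954]
force: [-3.0, 0.7, -1.6]
grip_force: 1.3
position: [0.7162, -0.0615, 0.1958]
force: [-1.5, 1.3, -1.1]
grip_force: 1.0
position: [0.7178, -0.0621, 0.1957]
force: [-2.7, 1.0, -2.1]
grip_force: 1.3
```

Scaled: 0.002 m / 0.8 = 0.0025, 0.001 m / 0.8 = 0.0013.

```bash
echo '[{"ty": 0.0013,"jaw": 0},{"ty": 0.0025,"jaw": 0}]' | python3 nudge.py|grep -E 'pos|force'; echo '[{"ty": 0.0013,"jaw": 0},{"ty": 0.0025,"jaw": 0}]' | python3 nudge.py|grep -E 'pos|force'
```

```text
position: [0.7197, -0.0627, 0.1956]
force: [-1.7, 1.1, -0.6]
grip_force: 1.2
position: [0.7216, -0.0634, 0.1957]
force: [-3.2, 0.8, -1.8]
grip_force: 1.2
```

Scaled: 0.001 m / 0.8 = 0.0013.

```bash
echo '[{"ty": 0.0013,"jaw": 0},{"ty": 0.0013,"jaw": 0}]' | python3 nudge.py|grep -E 'pos|force'
```

```text
position: [0.7218, -0.0635, 0.1957]
force: [-5.6, 2.4, 0.0]
grip_force: 2.9
```

Scaled: 0.001 m / 0.8 = 0.0013.

```bash
echo '[{"ty": 0.0013,"jaw": 0},{"ty": 0.0013,"jaw": 0}]' | python3 nudge.py|grep -E 'pos|force'; python3 -c "
from h import *
a=imaging.snapshot('scene')[:,:,::-1][120:280,190:399];b=imaging.snapshot('side')[:,:,::-1][120:280,205:414]
cv2.imwrite('pics/d5.png',np.hstack([cv2.resize(i,(400,306),interpolation=3) for i in(a,b)]))"
```

```text
position: [0.7219, -0.0635, 0.1957]
force: [-8.6, 3.4, 2.1]
grip_force: 4.6
```

View pics/d5.png

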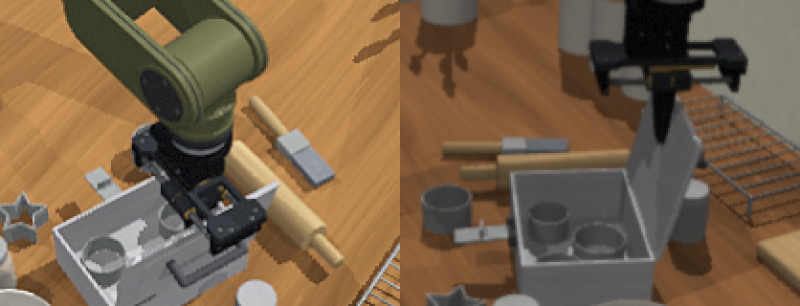

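The force is rising with no further motion, and the picture shows the lid leaning back past upright, so it is against its stop. I'll back off and rise.

Scaled: -0.18 m / 0.8 = -0.225, -0.05 m / 0.8 = -0.0625.

```bash
echo '[{"ty": -0.0125,"jaw": 0},{"ty": -0.0625,"jaw": 0},{"ty": -0.1,"jaw": 0},{"ty": -0.1,"tz": -0.075,"jaw": 0},{"ty": -0.1,"tz": -0.15,"jaw": 0},{"ty": -0.1625,"tz": -0.2,"jaw": 0},{"ty": -0.225,"tz": -0.2,"jaw": 0},{"ty": -0.225,"tz": -0.2,"jaw": 0},{"ty": -0.225,"tz": -0.2,"jaw": 0}]' | python3 nudge.py; python3 -c "
from h import *
a=imaging.snapshot('scene')[:,:,::-1][120:320,150:411];b=imaging.snapshot('side')[:,:,::-1][150:350,180:441]
cv2.imwrite('pics/d6.png',np.hstack([cv2.resize(i,(400,306),interpolation=3) for i in(a,b)]))"
```

```text
t: 14.85
position: [0.5554, -0.0011, 0.3563]
eef_rot: [0.001, 0.822, 0.569, 0.001]
force: [0.5, -0.6, 0.1]
width: 0.0002
grip_force: 0.0
```

View pics/d6.png

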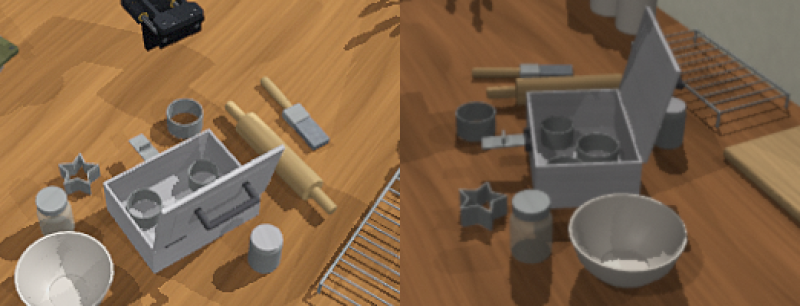

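The lid is open and leaning back, the lever is level, everything else is where it was and the arm is clear, so I'm handing in.

```bash
python3 -c "
from rig import ctrl, imaging
print(ctrl.job_done())"
```

```text
the job is handed in; nothing more can be done
None
```

The case is open and the job is handed in at about 15 s: the latch lever sticks out about level, the lid rests against its stop after a gentle push of about 9 N, and the other things on the table look unmoved.

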